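# Close up the access panel of a meter test case

### The arm

A 6-joint arm with a two-finger parallel gripper is mounted at the origin on the work surface. World frame = base frame: x ahead of the robot, y to its left, z up, the work surface at z = 0. Lengths are in m, angles in degrees, forces in N, time in s.
With the tool pointing down it reaches from about 0.325 to 0.775 m from the base axis. Payload 5.5 kg.
Tool frame: the origin (TCP) lies at the very end of the fingers, on their centre line; the grasp point (between the pads) lies 19 mm behind it; z points along the fingers, y is the line along which they close (so a half turn about z gives the same grasp; the last joint's range is limited). The gripper opens to 88 mm and grips with 3 to 60 N. Pads are 20 mm wide; open, the fingers measure 115 mm over their backs; the gripper's body (75 mm by 178 mm) begins 61 mm behind the grasp point.
Start: joints at [67.569, 5.22, 70.514, -0, 104.267, -3.249], TCP at [0.197, 0.567, 0.223] pointing down, gripper open.
Joint ranges: [-164.24, 164.24], [-49.07, 125.15], [9.68, 141.18], [-86.29, 266.29], [3.28, 154.24], [-151.56, 151.56]. Speed limits (degrees/s): [147.25, 147.25, 172.46, 180, 180, 180].

### API

Orientations are given as a 3x3 rotation matrix whose columns are the frame's x, y, z axes.
In Python, from rig import ctrl, eoat, read_state, cams, workorder gives the robot as it stands. Calls block until the motion is done:
- ctrl.move_to(position, orientation): joint-space move of the TCP to a pose.
- ctrl.line_to(position, velocity=0.15, rotation=None, until_force=None): straight line of the TCP; rotation=None keeps the orientation; velocity is the mean speed in m/s. With until_force (N) it stops when the force on the tool has changed by that much, and returns True; else False.
- ctrl.goto_joints(angles): joint-space move.
- eoat.open_jaws() and eoat.grasp(squeeze=None): open the fingers fully, or close them until they stop; squeeze is the grip in N (None keeps the last).
- ctrl.sleep(seconds).
- ctrl.inverse_kinematics(position, orientation): joint angles nearest the present ones, or None.
- read_state(): the state.
- cams.capture(name): name is "side" or "top" or "wrist"; returns the picture (400x640x3 uint8, red, green, blue); there is no depth.
- cams.camera_info(name): a dict with "fovy" (degrees; the focal length in pixels is half the picture's height over the tangent of half this angle, whatever the lens; pixels are square), "cx", "cy" (the principal point, pixels), "R" (3x3) and "t" (3): a world point X has camera coordinates R X + t; the wrist camera has in their place "tool_from_camera" (4x4, takes a point from camera to tool coordinates, whose origin is the TCP and whose axes are the flange's). Camera axes: x right, y down, z forward; pixel columns grow to the right and rows downward; lengths in m; the calibration is good to about 2 mm. The wrist camera is an equidistant fisheye: a pixel r from the principal point sees the ray r / f radians off the axis. A picture is of the moment at which its call begins: read the wrist's pose just before it. camera_info takes no time and is no camera call.
A pose or a line that the arm cannot do raises ctrl.IKError and nothing moves.
- workorder.hand_in(): hands the job in; it is judged then, once.
The state is a dict: "time": time; "q": joint angles; "joint_vel": joint speeds; "joint_torque": joint torques, N m; "tool_pos": TCP position; "orientation": TCP orientation; "contact_force": force on the tool from outside, world axes, zero at the start; "ft_torque": the same for the moment, N m; "grip_width": finger opening in m; "grasp_force": force on a finger pad.
Only numpy, scipy, OpenCV 4.12 (cv2) and the standard library are available. Lean on these libraries where they do the work, as an engineer would, in place of code of your own. Each camera call takes 0.05 s, during which the arm holds its last target. There are 200 camera calls.

### The job

Lift the lid of the grey instrument case open until it leans back on its stop, then turn the winged quarter-turn fastener on the steel panel inside until its slot lines up with the two index ribs. Then press the panel down until it is fully home against its frame and finish while holding it pressed there, with the fastener still aligned, the lid still open and the other things on the bench left where they are.

Things in the scene. Friction and masses are not known exactly. Their poses are not given: they have to be found in the camera images.
- case: Grey open-topped instrument case fixed to the bench, 180 mm (its x) by 260 mm (y) by 85 mm high, 5 mm walls; its +x points away from the robot, yaw varies. Origin: centre of its underside. Inside, an aluminium frame (top at 30 mm) lies round an opening covered by a sprung steel panel; white terminals up to 45 mm high stand along its +y wall.
- lid (a joint): The case's lid: grey rim 7 mm thick with a clear window, about 0.3 kg, hinged along the case's far (+x) upper edge, opens up and away from the robot. 0 = shut, 1.9 rad = leaning back on its stop. Let go below about 1.4 rad it falls shut; past about 1.7 rad it falls back by itself onto the stop and stays there.
- lid_knob (a point): Grip point of the black block handle standing on the lid near its front edge: 16 mm (lid's x) by 22 mm (y), 36 mm tall, on a 26 x 30 x 6 mm foot. The point is 24 mm above the lid's top face, 12 mm below the block's top; lid shut, it is 150 mm in front of the hinge axis and 31 mm above it. Held by its y sides it can turn between the fingers as the lid swings. Moves with the lid.
- lid_hinge (a point): Middle of the lid's hinge axis (which runs along the case's y), on the far upper edge of the case, 85.5 mm above the bench and 90 mm from the case's centre.
- fastener (a joint): Quarter-turn fastener on the panel: angle of its wing in rad, 0 = slot aligned with the two index ribs (along the case's x axis), positive = counter-clockwise seen from above. It starts at 0.8 to 1.4, so turn it clockwise. Range -0.35 to 1.65, no click or stop at aligned, light friction (0.05 N m); it stays where it is left.
- wing (a point): Middle of the fastener's wing: an upright dark steel bar 40 mm long (this point's own x axis), 12 mm wide, 22 mm tall, with a narrow black slot along its top, on a round foot 38 mm wide and 4 mm high. The point is on the turning axis, 15 mm above the panel's top face, 11 mm below the wing's top, 40 mm to the -y side of the case's centre. Moves with the panel.
- rib (a point): Top of the front one of the two index ribs moulded on the panel, small dark bars 12 mm (case's x) by 4 mm by 4 mm, 34 mm in front of and 34 mm behind the fastener's axis, in line with the aligned slot. Moves with the panel.
- panel (a joint): How far the panel is pressed down, in m: 0 = held up off the frame by springs, 0.007 = fully home against the frame. About 4 N moves it, about 10 N brings it home; it springs back up when let go.
- panel_pad (a point): Middle of the bare pressing area on the steel panel's top face (panel 120 mm in the case's x, 180 mm in y, 5 mm thick, centred in the case), 40 mm to the +y side of the case's centre; bare panel 40 mm or more all round. 42 mm above the bench with the panel up, 35 mm with it home. Moves with the panel.
- meter_a: Bystander: black electricity meter, 105 x 62 x 45 mm, lying beside the case. Origin: centre of its underside.
- meter_b: Bystander: white electricity meter, 105 x 62 x 45 mm, lying beside the case. Origin: centre of its underside.
- driver: Bystander: black-handled screwdriver, 200 mm long, lying to the right of the case beyond a meter. Origin: centre of its underside.
- terminals: Bystander: white terminal strip, 26 x 80 x 21 mm, lying between the robot and the case. Origin: centre of its underside.
- breaker: Bystander: white circuit breaker, 70 x 18 x 72 mm, standing to the left of the case beyond a meter. Origin: centre of its underside.

How it is judged (in metres and radians):
On the way, in this order (a step that is already met when the one before it is completed fails the run):
1. the lid leans back on its stop (value of joint lid above 1.8 rad), for 0.2 s.
2. the fastener's slot is aligned with the ribs, the panel not yet pressed down (value of joint lid above 1.8 rad and value of joint fastener between -0.14 and 0.14 rad and value of joint panel below 0.003 m), for 0.2 s.
3. the robot presses the panel home against the frame (value of joint panel above 0.0055 m and contact force between any of the fingers, the arm and panel above 3 N), for 0.2 s.
At the end, for the whole second after the job is handed in: The lid is on its stop (over 1.8 of 1.9 rad), the fastener is within 0.14 rad (8 degrees) of aligned, and the robot, pushing on the panel or its fastener with over 3 N, holds the panel at least 5.5 mm down of its 7 mm travel through the last second (all of step 3 and value of joint lid above 1.8 rad and value of joint fastener between -0.14 and 0.14 rad); the arm keeps its last pose, push and grip.
It fails at once if another thing on the bench was moved by more than 30 mm (distance of any of meter_a, meter_b, driver, terminals, breaker from where it was at the start of the episode above 0.03 m).
It also fails if it takes over 56 s, if anything falls off the work surface, if the arm or the gripper's body presses on something with over 40 N, if the wrist force passes 120 N, or if a joint passes its speed limit or range.

## Working session

There is one attempt and no reset: what is moved stays moved. The work goes in short steps, each a Python script; the robot and the scene stay as the last script left them, time stands still between calls to the robot, and variables do not carry over. Pictures are saved under pics/ and viewed, at most 10 in all, crops included, and the job is handed in when it is done.

```bash
mkdir -p pics; ls; python3 - <<'E'
from rig import ctrl,eoat,read_state,cams
import cv2,numpy as np
s=read_state();print(s['time'],s['tool_pos'],s['grip_width'])
for n in('top','side'):
    im=cams.capture(n);cv2.imwrite(f'pics/{n}0.png',im[:,:,::-1])
    c=cams.camera_info(n);print(n,c['fovy'],c['cx'],c['cy'],np.round(c['R'],4).tolist(),c['t'])
print(cams.camera_info('wrist'))
E
```

```text
pics
0.0 [0.19703706 0.56641354 0.22154007] 0.08816285160520933
top 57.66795318032758 319.302895462055 206.82022039800933 [[0.0236, -0.9987, 0.0461], [-0.9909, -0.0295, -0.1317], [0.1329, -0.0426, -0.9902]] [0.00772052 0.55434223 0.81081019]
side 56.75351268337162 318.6633239440787 197.03218963044236 [[0.9824, -0.1863, -0.0152], [-0.1333, -0.6415, -0.7554], [0.1309, 0.7441, -0.6551]] [-0.52650172  0.17255733  0.78209999]
{'fovy': 65.70646984690485, 'cx': 312.9377767585947, 'cy': 198.7475637365067, 'tool_from_camera': array([[ 8.92516461e-04, -9.68225448e-01, -2.50077360e-01,
         6.82443545e-02],
       [ 9.99999476e-01,  9.89500855e-04, -2.62094557e-04,
        -1.61833893e-03],
       [ 5.01218381e-04, -2.50076995e-01,  9.68225824e-01,
        -1.62770061e-01],
       [ 0.00000000e+00,  0.00000000e+00,  0.00000000e+00,
         1.00000000e+00]])}
```

View pics/top0.png

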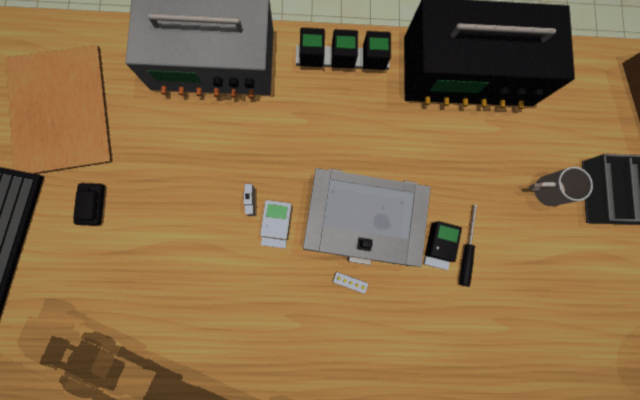

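View pics/side0.png

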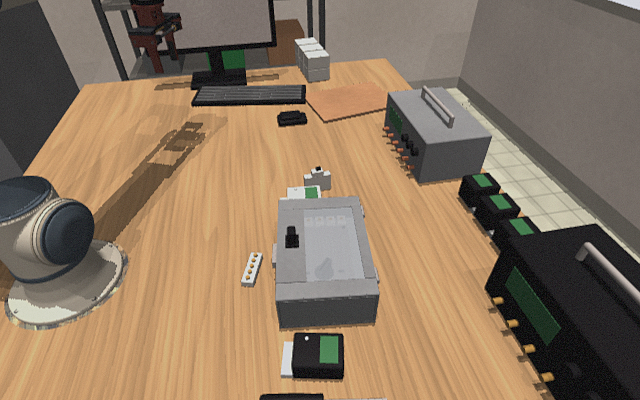

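The top view shows the case at about (305–430, 170–268) and the knob at about (366, 243). The side view shows the knob at about (292, 237). I'll enlarge both.

```bash
python3 - <<'E'
import cv2,numpy as np
a=cv2.imread('pics/top0.png')[160:275,295:440];b=cv2.imread('pics/side0.png')[190:330,265:385]
a=cv2.resize(a,None,fx=4,fy=4,interpolation=3)[:, :];b=cv2.resize(b,None,fx=4,fy=4,interpolation=3)
cv2.imwrite('pics/topc.png',a);cv2.imwrite('pics/sidec.png',b)
E
```

```text
(no output)
```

View pics/topc.png

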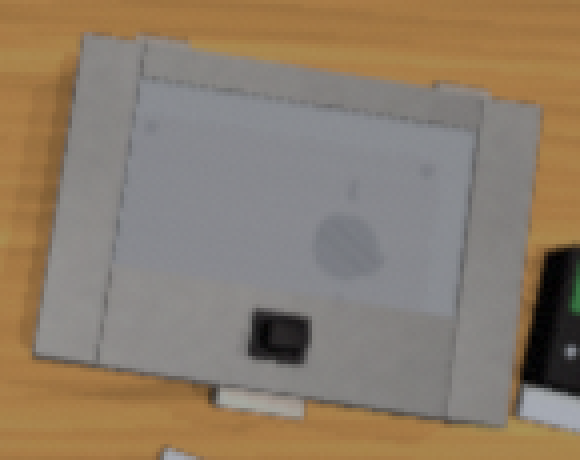

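View pics/sidec.png

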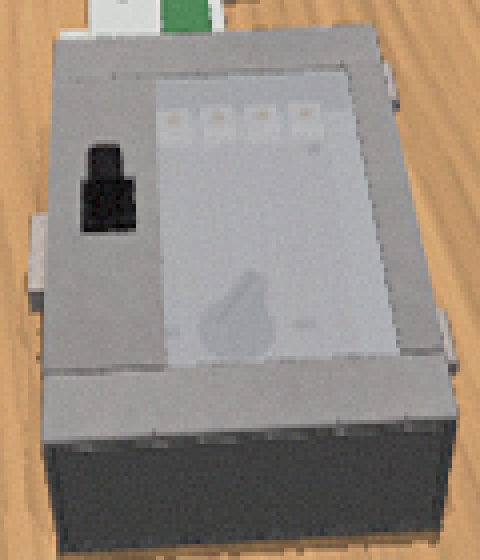

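```bash
cat > h.py <<'E'
from rig import ctrl,eoat,read_state,cams
import cv2,numpy as np
from scipy.optimize import least_squares
def proj(n,X):
    c=cams.camera_info(n);p=np.atleast_2d(X)@c['R'].T+c['t'];f=200/np.tan(np.radians(c['fovy']/2))
    return np.c_[c['cx']+f*p[:,0]/p[:,2],c['cy']+f*p[:,1]/p[:,2]]
def wproj(X,pos,R):
    c=cams.camera_info('wrist');T=c['tool_from_camera'];f=200/np.tan(np.radians(c['fovy']/2))
    p=((np.atleast_2d(X)-pos)@R-T[:3,3])@T[:3,:3]
    r=np.hypot(p[:,0],p[:,1]);th=np.arctan2(r,p[:,2])
    return np.c_[c['cx'],c['cy']]+f*(th/r)[:,None]*p[:,:2]
def Rz(a): return np.array([[np.cos(a),-np.sin(a),0],[np.sin(a),np.cos(a),0],[0,0,1]])
class Case:
    def __init__(s,x,y,a): s.o=np.array([x,y,0]);s.R=Rz(a);s.a=a
    def w(s,*p): return s.o+s.R@np.array(p,float)
    def tool(s,tilt=0,spin=0):
        # tool z down tilted by tilt (rad) about case y; tool y = case y rotated by spin
        t=np.array([np.sin(tilt),0,-np.cos(tilt)]); y=np.array([-np.sin(spin),np.cos(spin),0])
        return s.R@np.c_[np.cross(y,t),y,t]
E
python3 - <<'E'
from h import *
tc=np.array([[35,357],[507,426],[542,105],[83,33]])/4+[295,160]
sc=np.array([[55,40],[43,440],[457,415],[375,25]])/4+[265,190]
kt=np.array([[288,331]])/4+[295,160]; ks=np.array([[104,146]])/4+[265,190]
def f(p):
    c=Case(*p[:3]);P=np.array([c.w(sx*.09,sy*.13,p[3]) for sx,sy in((-1,1),(-1,-1),(1,-1),(1,1))])
    K=c.w(-.06,p[4],.1285)
    return np.r_[(proj('top',P)-tc).ravel(),(proj('side',P)-sc).ravel(),(proj('top',K)-kt).ravel(),(proj('side',K)-ks).ravel()]
r=least_squares(f,[.55,0,0,.089,0]);print(r.x,np.round(r.fun,1))
c=Case(*r.x[:3])
for p in((-.06,r.x[4],.1165),(.09,0,.0855),(0,-.04,.057)):print(c.w(*p))
E
```

```text
[ 0.52898435 -0.0824871  -0.12511522  0.09020565  0.00345938] [-0.8 -0.9  0.1 -0.2  0.1 -0.7 -0.2 -0.9 -0.8 -0.  -1.   0.8  0.6  0.5
 -0.5 -0.5 -1.  -0.1 -0.4  1.3]
[ 0.46988504 -0.07156742  0.1165    ]
[ 0.61828084 -0.09371811  0.0855    ]
[ 0.52399278 -0.12217443  0.057     ]
```

The lid and case fit to about 1 px. Before moving, I'll check that the arm can reach every point of the lid swing.

```bash
cat >> h.py <<'E'
C=Case(.5290,-.0825,-.1251); KY=.0035
def knob_tcp(th,tilt,h=.028):
    # grasp point h above the lid top face, TCP 19 mm further along tool z
    hh=h+.007; e=np.array([-np.cos(th),0,np.sin(th)]);n=np.array([np.sin(th),0,np.cos(th)])
    g=np.array([.09,KY,.0855])+.15*e+hh*n
    t=np.array([np.sin(tilt),0,-np.cos(tilt)])
    return C.w(*(g+.019*t))
E
python3 - <<'E'
from h import *
for spin in(0,np.pi):
  for k in(0,.2,-.2):
    out=[]
    for th in(0,.5,1,1.5,1.85):
        t=k*th/1.85; q=ctrl.inverse_kinematics(knob_tcp(th,t),C.tool(t,spin));out.append(None if q is None else np.round(q).astype(int).tolist())
    p=knob_tcp(1.85,k)
    for dz in(.05,.11):
        q=ctrl.inverse_kinematics(p-dz*C.tool(k,spin)[:,2],C.tool(k,spin));out.append(None if q is None else np.round(q).astype(int).tolist())
    print(spin,k,out)
E
```

```text
0 0 [[-13, -14, 101, 0, 93, -96], [-12, -9, 90, 0, 99, -95], [-12, 1, 76, 0, 103, -95], [-11, 13, 62, 0, 105, -94], [-11, 21, 54, 0, 104, -94], [-11, 22, 48, 0, 110, -94], [-11, 25, 38, 0, 117, -94]]
0 0.2 [[-13, -14, 101, 0, 93, -96], [-13, -12, 92, 0, 96, -95], [-12, -4, 82, 1, 97, -95], [-12, 5, 72, 1, 94, -94], [-11, 10, 68, 1, 90, -94], [-11, 9, 64, 1, 95, -94], [-12, 9, 58, 1, 101, -94]]
0 -0.2 [[-13, -14, 101, 0, 93, -96], [-12, -6, 87, 0, 102, -95], [-12, 7, 70, 0, 109, -94], [-11, 22, 52, -1, 115, -94], [-11, 33, 40, -1, 119, -94], [-11, 37, 29, -1, 125, -94], None]
3.141592653589793 0 [[-13, -14, 101, 0, 93, 84], [-12, -9, 90, 0, 99, 85], [-12, 1, 76, 0, 103, 85], [-11, 13, 62, 0, 105, 86], [-11, 21, 54, 0, 104, 86], [-11, 22, 48, 0, 110, 86], [-11, 25, 38, 0, 117, 86]]
3.141592653589793 0.2 [[-13, -14, 101, 0, 93, 84], [-13, -12, 92, 0, 96, 85], [-12, -4, 82, 1, 97, 85], [-12, 5, 72, 1, 94, 86], [-11, 10, 68, 1, 90, 86], [-11, 9, 64, 1, 95, 86], [-12, 9, 58, 1, 101, 86]]
3.141592653589793 -0.2 [[-13, -14, 101, 0, 93, 84], [-12, -6, 87, 0, 102, 85], [-12, 7, 70, 0, 109, 86], [-11, 22, 52, -1, 115, 86], [-11, 33, 40, -1, 119, 86], [-11, 37, 29, -1, 125, 86], None]
```

```bash
python3 - <<'E'
from h import *
R=C.tool(0,0);p=knob_tcp(0,0)
ctrl.move_to(p+[0,0,.09],R)
r=ctrl.line_to(p,.1,until_force=6);print('hit',r,read_state()['tool_pos']-p)
eoat.grasp(15);s=read_state();print(s['time'],s['grip_width'],s['grasp_force'],s['contact_force'])
for th in np.arange(.1,.61,.1): ctrl.line_to(knob_tcp(th,0),.08)
s=read_state();print(s['time'],s['grip_width'],s['grasp_force'],s['contact_force'],s['tool_pos']-knob_tcp(.6,0))
cv2.imwrite('pics/s1.png',cams.capture('side')[:,:,::-1])
E
```

```text
hit False [ 0.00044761 -0.00010862  0.00086335]
4.6417 0.022009534263282098 14.996308386325836 [ -0.57838494 -12.43866279  -1.48731197]
6.6917 0.021710779038761396 15.000609308481216 [ -4.25910654 -12.27528726   0.24477572] [-0.00083389 -0.00336652  0.00011751]
```

View pics/s1.png

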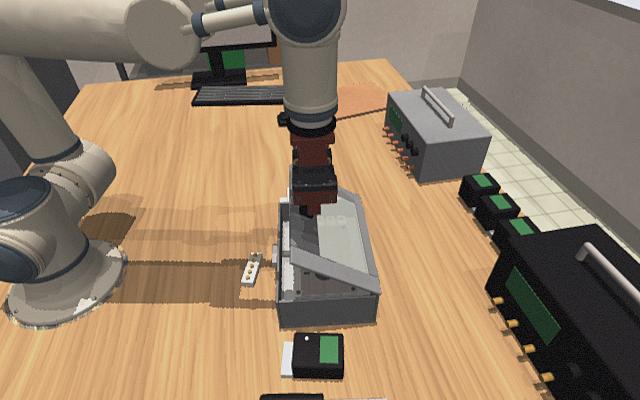

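The lid is following the arm, held at pixel (308, 205). The 12 N side force means the knob sits 3.5 mm to -y, at KY = 0. I'll correct that and finish the swing.

```bash
sed -i 's/KY=.0035/KY=0.0/' h.py; python3 - <<'E'
from h import *
def st(m): s=read_state();print(m,round(s['time'],1),round(s['grip_width'],4),np.round(s['contact_force'],1))
for th in np.arange(.7,1.81,.1):
    ctrl.line_to(knob_tcp(th,0),.08); st(round(th,1))
    if np.linalg.norm(read_state()['contact_force'])>40: raise SystemExit
ctrl.line_to(knob_tcp(1.83,0),.05)
eoat.open_jaws();st('open')
ctrl.sleep(.2)
p=read_state()['tool_pos']
ctrl.line_to(p+[0,0,.12],.15);st('up')
ctrl.move_to(C.w(-.06,-.04,.30),C.tool(0,np.pi))
s=read_state();print(s['tool_pos'],s['time'],s['q'])
np.savez('w1',pos=s['tool_pos'],R=s['orientation'])
cv2.imwrite('pics/w1.png',cams.capture('wrist')[:,:,::-1]);cv2.imwrite('pics/s2.png',cams.capture('side')[:,:,::-1]);cv2.imwrite('pics/t2.png',cams.capture('top')[:,:,::-1])
E
```

```text
0.7 7.1 0.0219 [-2.1 -0.5  2.1]
0.8 7.4 0.022 [-2.1 -0.1  1. ]
0.9 7.8 0.0221 [-1.7 -1.1  0.7]
1.0 8.1 0.0217 [-2.5 -1.2  1.5]
1.1 8.5 0.0221 [-1.3 -1.2  0.4]
1.2 8.8 0.022 [-1.7 -2.   3.5]
1.3 9.1 0.0216 [-1.7 -1.7  4.4]
1.4 9.5 0.0219 [ 0.2 -3.2  4.8]
1.5 9.8 0.0222 [-0.1 -3.   5.3]
1.6 10.2 0.0215 [ 0.9 -2.9  6.3]
1.7 10.5 0.0221 [ 1.7 -4.2  5.3]
1.8 10.8 0.0219 [ 2.8 -3.8  4.9]
open 12.2 0.0879 [ 0.5 -0.6  0.9]
up 13.4 0.0882 [ 0.3 -0.6 -0.4]
[ 0.46456769 -0.11468884  0.29996675] 15.9167 [-1.79436540e+01 -1.16244848e+01  7.88188686e+01  2.55645689e-03
  1.12808266e+02  7.91983201e+01]
```

View pics/w1.png

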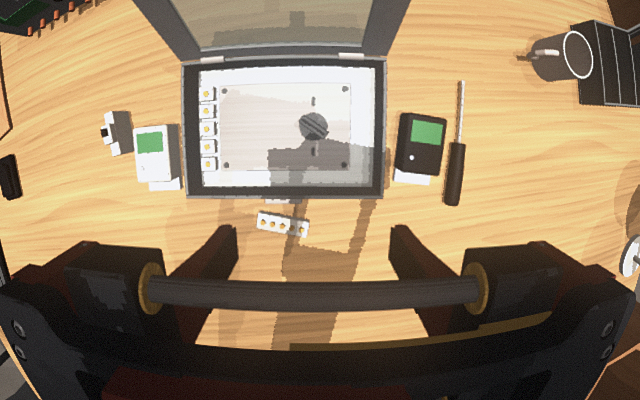

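View pics/s2.png

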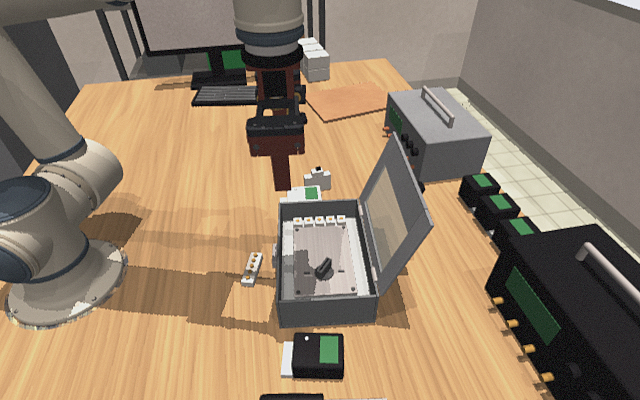

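The lid is leaning back on its stop. In the wrist view the fastener is at about (313, 127), with ribs at about (313, 101) and (313, 152). Next I'll enlarge it.

```bash
python3 - <<'E'
import cv2,numpy as np
a=cv2.imread('pics/w1.png')[92:162,278:348];b=cv2.imread('pics/s2.png')[240:300,290:350]
a=cv2.resize(a,(560,560),interpolation=3);b=cv2.resize(b,(240,240),interpolation=3)
o=np.zeros((560,800,3),np.uint8);o[:,:560]=a;o[:240,560:]=b;cv2.imwrite('pics/z.png',o)
from h import *
d=np.load('w1.npz')
def L(p):return np.round((wproj(C.w(*p),d['pos'],d['R'])[0]-[278,92])*8)
for p in((0,-.04,.068),(-.034,-.04,.046),(.034,-.04,.046),(.06,-.09,.042),(0,-.04,.046)):print(p,L(p))
for a in(.8,1.0,1.2,1.4):
  u=np.array([np.cos(a),np.sin(a)])*.02
  print(a,L((u[0],-.04+u[1],.068)),L((-u[0],-.04-u[1],.068)))
E
```

```text
(0, -0.04, 0.068) [269. 275.]
(-0.034, -0.04, 0.046) [269. 474.]
(0.034, -0.04, 0.046) [270.  70.]
(0.06, -0.09, 0.042) [568. -75.]
(0, -0.04, 0.046) [269. 272.]
0.8 [178. 188.] [359. 362.]
1.0 [162. 207.] [375. 343.]
1.2 [151. 230.] [387. 321.]
1.4 [144. 254.] [394. 297.]
```

View pics/z.png

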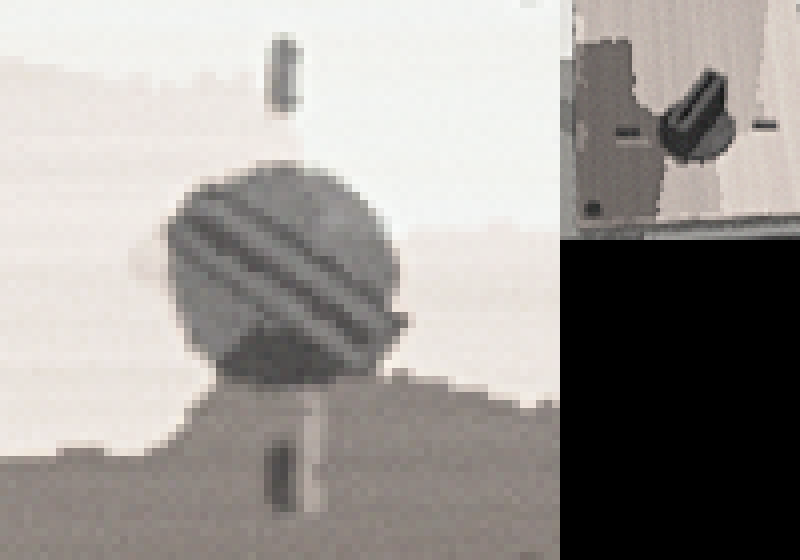

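The slot lies along about (185, 225)–(365, 335), so the wing is at about 1.0 rad. The ribs sit about 2.5 mm further to -y than predicted, so I'll use y = -0.042. Next I grip and turn.

```bash
python3 - <<'E'
from h import *
def st(m): s=read_state();print(m,round(s['time'],1),round(s['grip_width'],4),np.round(s['contact_force'],1),np.round(s['ft_torque'],2),flush=True)
P=lambda z:C.w(0,-.042,z)
for b in(np.pi,0,-np.pi):
    q=[ctrl.inverse_kinematics(P(.052),C.tool(0,b+a)) for a in(1.0,0)]
    print(b,[None if x is None else np.round(x).tolist() for x in q])
b=np.pi
q1=ctrl.inverse_kinematics(P(.15),C.tool(0,b+1.0));print(q1)
ctrl.goto_joints(q1);st('above')
h=ctrl.line_to(P(.052),.08,until_force=6);st(f'down {h}')
if h: raise SystemExit
eoat.grasp(12);st('grip')
for a in np.arange(.9,-.01,-.1):
    ctrl.line_to(P(.052),.1,rotation=C.tool(0,b+a))
st('turned');print(read_state()['q'])
ctrl.sleep(.3);eoat.open_jaws();st('open')
ctrl.line_to(P(.15),.12)
ctrl.move_to(C.w(-.06,-.04,.25),C.tool(0,b))
s=read_state();np.savez('w2',pos=s['tool_pos'],R=s['orientation']);st('end')
im=cams.capture('wrist')[:,:,::-1];u=wproj(C.w(0,-.042,.05),s['tool_pos'],s['orientation'])[0].astype(int);print(u)
sd=cams.capture('side')[:,:,::-1];cv2.imwrite('pics/s3.png',sd);cv2.imwrite('pics/w2.png',im)
o=np.zeros((560,800,3),np.uint8);o[:,:560]=cv2.resize(im[u[1]-40:u[1]+40,u[0]-40:u[0]+40],(560,560),interpolation=3)
o[:240,560:]=cv2.resize(sd[240:300,290:350],(240,240),interpolation=3);cv2.imwrite('pics/z2.png',o)
E
```

```text
3.141592653589793 [[-17.0, -2.0, 96.0, -0.0, 87.0, 23.0], [-17.0, -2.0, 96.0, -0.0, 87.0, 80.0]]
0 [None, [-17.0, -2.0, 96.0, -0.0, 87.0, -100.0]]
-3.141592653589793 [[-17.0, -2.0, 96.0, -0.0, 87.0, 23.0], [-17.0, -2.0, 96.0, -0.0, 87.0, 80.0]]
[-1.69587879e+01 -4.44566583e+00  8.75692680e+01 -2.54444375e-14
  9.68763979e+01  2.29131346e+01]
above 17.0 0.0878 [ 0.3 -0.2  0.4] [-0.01  0.11  0.04]
down False 18.4 0.0878 [ 0.2 -0.3 -1.1] [-0.04  0.17  0.07]
grip 19.5 0.0118 [-4.2  1.   2.9] [ 0.22  0.74 -0.04]
turned 22.0 0.012 [-6.5  7.2  3.4] [ 1.28  1.27 -0.02]
[-16.89092396  -2.32664251  95.58486551   0.15776172  86.98646411
  80.2410076 ]
open 23.6 0.088 [-0.3 -0.   0.2] [-0.    0.12 -0.01]
end 25.1 0.0879 [-1.   0.7 -1.1] [-0.    0.12  0.03]
[313 126]
```

View pics/z2.png

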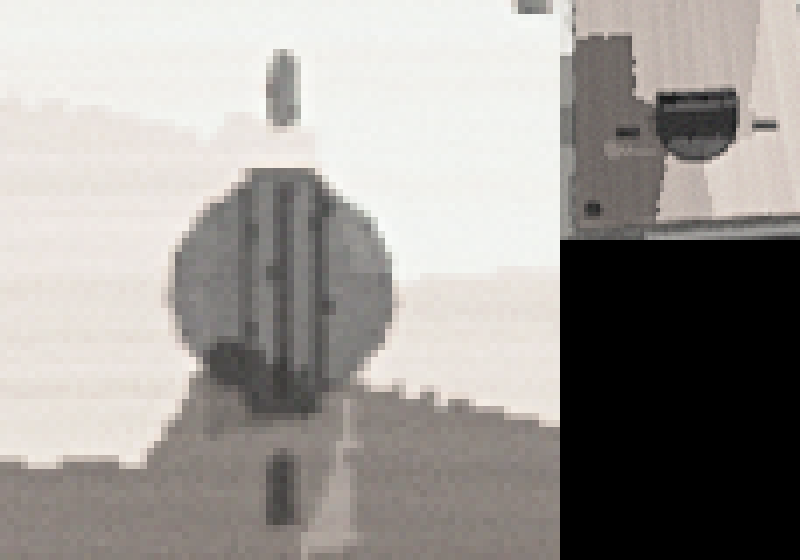

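The slot at (283, 175–410) is in line with both ribs at x ≈ 283, so the fastener is aligned. Now I'll press the bare pad with the fingers closed.

```bash
python3 - <<'E'
from h import *
def st(m): s=read_state();print(m,round(s['time'],1),np.round(s['tool_pos'][2],4),np.round(s['contact_force'],1),flush=True);return s
P=lambda z:C.w(0,.038,z);R=C.tool(0,np.pi)
eoat.grasp(10)
ctrl.move_to(P(.10),R)
h=ctrl.line_to(P(.036),.04,until_force=3.0);s=st(f'touch {h}')
z=s['tool_pos'][2]
while z>.024:
    z-=.001;ctrl.line_to(P(z),.02);s=st(round(z,4))
    if s['contact_force'][2]>20: break
ctrl.sleep(.5);st('hold')
im=cams.capture('side')[:,:,::-1];cv2.imwrite('pics/s4.png',im)
E
```

```text
touch True 28.6 0.0409 [-0.6 -0.2  5.1]
0.0399 28.8 0.0406 [-2.2 -0.7  4.9]
0.0389 29.1 0.0397 [-1.8 -0.6  6. ]
0.0379 29.3 0.0389 [-3.2  0.3  7.1]
0.0369 29.6 0.038 [-2.5 -0.4  7.2]
0.0359 29.8 0.0372 [-3.7  0.7  8.7]
0.0349 30.1 0.0363 [-4.1 -0.2  8. ]
0.0339 30.3 0.0355 [-4.9  1.2 10.3]
0.0329 30.6 0.0353 [-6.8  0.4 13.1]
0.0319 30.8 0.0352 [-9.6  0.8 17.9]
0.0309 31.1 0.0352 [-10.8   0.7  22.7]
hold 31.6 0.0352 [-10.7   1.4  23. ]
```

View pics/s4.png

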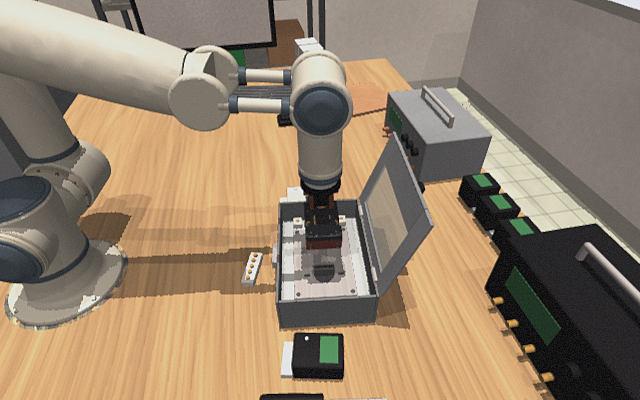

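The panel is home: the tip stopped at 35.2 mm with 23 N. The lid is still open, the wing at about (322, 270) is still aligned, and the bystanders in view haven't moved.

```bash
python3 -c "
from rig import workorder
print(workorder.hand_in())"
```

```text
the job is handed in; nothing more can be done
None
```

I handed the job in at about 32 s of the 56 s allowed, with the lid on its stop, the fastener aligned with the ribs and the panel held home at about 23 N; hand-in returned no verdict.

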